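Show the shoe brush to the video call

TASK

Lift the shoe brush out of the caddy over the basin and show it to the colleague on the video call: hold it in the air with its bristles facing the phone, the brush parallel to the screen and lengthwise along the phone (either way round), the middle of the bristle tips 10 cm straight off the middle of the screen. Finish while still holding it there steadily; do not touch the phone or its stand, and leave the other things in the caddy and on the counter where they are.

Things in the scene. Friction and masses are not known exactly. Their poses are not given: they have to be found in the camera images.
- brush: Shoe brush, 130 g, bristles down in the caddy's middle bay. Origin: centre of the bristle tips; z from bristles to wooden back, x along the brush away from the handle (about world +y at the start). Dark bristles 104 x 38 mm, z 0 to 26; wooden back to grip: 120 mm long (x -60 to 60), 46 mm wide (y), z 26 to 44; round handle 17 mm thick to x = -129, axis at z = 35
- caddy: Narrow teal plastic caddy, open above, screwed to the upstand's front above the basin: 120 mm deep (x), 480 mm long (y). Origin: centre of its underside, 100 mm above the counter. Floor 5 mm thick, rim 18 mm above the origin (40 mm at the back edge), low dividers 118 mm either side of the middle. Its place along the upstand varies
- upstand: Fixed low tiled upstand behind the basin, 30 mm thick (x), 135 mm high, 1300 mm long (y); origin at the centre of its underside. A tap spout sticks out of it beneath the caddy
- stand: Fixed round aluminium phone stand on the counter left or right of the basin, 96 mm in diameter; origin at the centre of its underside, z up. Its yaw varies. The pivot of the phone holder runs along its y axis 60 mm up
- holder (a joint): Tilt of the phone holder on its stand, rad: 0 = the screen lies level, facing up; growing as the screen turns towards the stand's -x side (roughly towards the robot). Held by friction; not to be moved
- screen (a point): Middle of the screen of the phone (158 x 74 x 9 mm, black, in the holder on the stand), about 80 mm above the counter. z points straight out of the screen, y along the phone's long side, x along its short side
- bottle: Translucent green push pump bottle, 54 mm in diameter, 114 mm high, in one end bay of the caddy, loose; origin at the centre of its underside
- cup: Ceramic cup, 64 mm in diameter, 65 mm high, holding a comb and a scrubber that rise to 103 mm and stay in it; in the other end bay of the caddy, loose; origin at the centre of its underside
- clipper: Steel nail clipper, 70 x 13 x 11 mm, lying across the caddy at its +y end, loose; origin at the centre of its underside
- tumbler: Ceramic tumbler, 68 mm in diameter, 90 mm high, standing on the counter on the other side of the basin from the phone, loose; origin at the centre of its underside

How it is judged:
By the outcome, as a careful person would: the job done as asked, in the order asked, and still so for the second after the job is handed in, while the arm keeps its last pose, push and grip.
It also fails if it takes over 38 s, if anything falls off the work surface, if the arm or the gripper's body presses on something with over 40 N, if the wrist force passes 120 N, or if a joint passes its speed limit or range.

ROBOT

A 6-joint arm with a two-finger parallel gripper is mounted at the origin on the work surface. World frame = base frame: x ahead of the robot, y to its left, z up, the work surface at z = 0. Lengths are in mm, angles in rad, forces in N, time in s.
With the tool pointing down it reaches from about 375 to 750 mm from the base axis. Payload 9 kg.
Tool frame: the origin (TCP) lies on the centre line of the jaws, within the pads' length; the fingertips stand 8 mm ahead of it and the grasp point (between the pads) lies 11 mm behind it; z points along the fingers, y is the line along which they close (so a half turn about z gives the same grasp; the last joint's range is limited). The gripper opens to 85 mm and grips with 20 to 120 N. Pads are 22 mm wide; open, the fingers measure 114 mm over their backs; the gripper's body (76 mm by 85 mm) begins 54 mm behind the grasp point. The pads swing forward as they close: fully open they stand 13 mm farther back than shut.
Start: joints at [1.072, 0.104, 0.097, 1.564, 0, 1.353], TCP at [166.279, 576.532, 218.831] pointing down, gripper open.
Joint ranges: [-2.99, 2.99], [-0.84, 1.86], [-1.1, 1.16], [-1.84, 2.11], [-1.51, 1.56], [-3.14, 3.14]. Speed limits (rad/s): [2.22, 2.22, 2.57, 3.14, 3.14, 3.14].

INTERFACE

Orientations are given as a unit quaternion [x, y, z, w].
In Python, from station import r gives the robot as it stands.
- The arm moves only by the tool play_rows, never from a script. Its argument "series" is a list that holds one entry, the list of rows, each a list of 7 numbers: the turn, a rotation vector about the tool's x, y, z in units of pi/4 rad (1.0 is pi/4 rad), then the shift along the tool's x, y, z in units of 0.15 m (1.0 is 0.15 m), then the gripper's target within -1 to 1 (fully open at 1, half-way at 0, shut at -1). A call has exactly 10 rows; each row is the pose to reach, as a shift and turn from the pose commanded when the call began, along the tool's axes at that moment; what a row does not reach only later rows make up. A row lasts 1/8 s, in which the tool goes at most 62.5 mm and 10.7 degrees, less where a joint would pass 70% of its speed; a pose out of reach is approached as far as the arm can. A call with a number of a shift or a turn outside -1 to 1 is refused whole. A call with a gripper value outside its range is refused whole. The fingers move at their own pace and stop on an object; "newtons" is the grip in N (left out, the last holds). Time passes only in rows, so rows that repeat a pose let the fingers close, or fill a call up. It gives the time, the measured TCP pose, the force, the opening and the grip force at its end, in the units of the state.
- r.get_state(): the state, without advancing time (a new reading comes with each control period).
- r.get_image(name): name is "scene" or "top" or "wrist"; returns a dict with "color" (420x560x3 uint8, red, green, blue), "range_z" (420x560 float32, mm along the optical axis (not along the pixel's ray), 0 where there is no reading), "intrinsics" (3x3 intrinsics, pixels), "D" ([k1, k2, p1, p2, k3] as OpenCV has them; the pictures are not rectified), "extrinsics" (4x4, takes a point from world to camera coordinates). Camera axes: x right, y up, looking along -z (the intrinsics and any distortion apply to the point x, -y, -z); pixel columns grow to the right and rows downward; lengths in mm; the calibration is good to about 2 mm. A picture is of the moment at which its call begins.
- r.sign_off(): hands the job in; it is judged then, once.
Trained networks look in a picture, given as the dict that the camera call returned (one of the last four; its "shot" number tells which), for a name from the list of things; names that differ only in an ending like _2 or _b are one class to them, and where a whole thing is asked for, a point or a joint stands for the part that bears it (a point fixed in the world has none). Each returns a list of dicts, best first, with "conf" (0 to 1); they miss things now and then, are a little off and sometimes report something else, mostly with a low value. They report only what shows in the picture. A call takes as long as a camera call.
- r.recognise(name, picture): "location" ([column, row] in pixels, amid what is visible of it).
- r.silhouettes(name, picture): "mask" (420x560 bool, what is visible of it) and "location" ([column, row] in pixels, amid what is visible of it).
- r.tip_of(name, picture): "location" ([column, row] in pixels: a listed point, or the origin of a listed thing).
The state is a dict: "clock": time; "qpos": joint angles; "dq": joint speeds; "joint_efforts": joint torques, N m; "position": TCP position; "ee_rot": TCP orientation; "ft_force": force on the tool from outside, world axes, zero at the start; "wrist_torque": the same for the moment, N m; "gripper_width": opening from 0.0 (shut) to 1.0 (fully open); "grasp_force": force on a finger pad.
Only numpy, scipy, OpenCV 4.12 (cv2) and the standard library are available. Lean on these libraries where they do the work, as an engineer would, in place of code of your own. Each camera call takes 0.05 s, during which the arm holds its last target. There are 200 camera calls.

## Working session

There is one attempt and no reset: what is moved stays moved. The work goes in short steps, Python scripts to look and compute and a tool call to move; the robot and the scene stay as the last step left them, time stands still between calls to the robot, and variables do not carry over. Pictures are saved under pics/ and viewed, at most 10 in all, crops included, and the job is handed in when it is done.

Besides the shell and the picture viewer there is one more tool, called after "Call:" as name(argument=value, ...), one argument or row to a line, values as JSON. play_rows: Moves the arm, as the interface text tells. Shifts and turns lie within -1 to 1; 1 stands for 0.15 m of shift or pi/4 rad of turn. Its arguments: {"type":"object","properties":{"series":{"type":"array","items":{"type":"array","items":{"type":"array","items":{"type":"number"}}}},"newtons":{"type":"number"}},"required":["series"]}

```bash
mkdir -p pics; ls; cat > h.py <<'E'
import numpy as np, cv2, pickle
from scipy.spatial.transform import Rotation as R
from station import r
def cloud(p):
    K=np.array(p["intrinsics"]);D=np.array(p["D"],float);E=np.array(p["extrinsics"]);z=p["range_z"]
    v,u=np.mgrid[0:420,0:560]
    n=cv2.undistortPoints(np.stack([u,v],-1).reshape(-1,1,2).astype(float),K,D).reshape(420,560,2)
    c=np.stack([n[...,0]*z,-n[...,1]*z,-z],-1)
    w=(c-E[:3,3])@E[:3,:3]
    w[z<=0]=np.nan
    return w
def proj(p,P):
    E=np.array(p["extrinsics"]);c=np.atleast_2d(P)@E[:3,:3].T+E[:3,3]
    c=c*[1,-1,-1]
    return cv2.projectPoints(c,np.zeros(3),np.zeros(3),np.array(p["intrinsics"]),np.array(p["D"],float))[0][:,0]
E
cat > a.py <<'E'
from h import *
ims=[]
for n in ["scene","top","wrist"]:
    p=r.get_image(n); ims.append(p["color"]); C=cloud(p)
    for k in ["brush","caddy","stand","screen","bottle","cup","clipper","tumbler","upstand"]:
        s=r.silhouettes(k,p)
        if s and s[0]["conf"]>.3:
            m=s[0]["mask"]; q=C[m]; q=q[~np.isnan(q[:,0])]
            print(n,k,round(s[0]["conf"],2),s[0]["location"],m.sum(),np.percentile(q,[3,50,97],axis=0).round().tolist() if len(q) else None)
    pickle.dump(p,open(n+".pkl","wb"))
cv2.imwrite("pics/a.png",cv2.resize(np.hstack(ims[:2])[...,::-1],(800,300)))
cv2.imwrite("pics/b.png",ims[0][...,::-1])
print(r.get_state())
E
python3 a.py
```

```text
pics
scene brush 0.79 [247.1, 213.7] 1723 [[644.0, -119.0, 110.0], [666.0, -13.0, 148.0], [689.0, 45.0, 151.0]]
scene caddy 0.94 [243.2, 236.3] 7031 [[608.0, -261.0, 102.0], [679.0, 4.0, 105.0], [725.0, 194.0, 140.0]]
scene stand 0.67 [240.2, 133.7] 1715 [[460.0, -373.0, 6.0], [504.0, -296.0, 74.0], [538.0, -229.0, 90.0]]
scene screen 0.58 [241.9, 124.6] 1181 [[456.0, -376.0, 65.0], [497.0, -298.0, 80.0], [530.0, -227.0, 91.0]]
scene bottle 0.96 [287.8, 260.4] 1392 [[639.0, 81.0, 106.0], [674.0, 128.0, 175.0], [692.0, 144.0, 219.0]]
scene cup 0.6 [197.6, 157.8] 963 [[637.0, -239.0, 111.0], [671.0, -200.0, 157.0], [693.0, -183.0, 196.0]]
scene clipper 0.71 [308.1, 295.5] 273 [[628.0, 167.0, 108.0], [661.0, 175.0, 114.0], [692.0, 181.0, 118.0]]
scene tumbler 0.74 [400.0, 293.1] 1507 [[461.0, 229.0, 3.0], [484.0, 257.0, 58.0], [524.0, 288.0, 90.0]]
scene upstand 0.72 [230.6, 272.7] 13716 [[727.0, -584.0, 8.0], [754.0, 57.0, 131.0], [757.0, 367.0, 137.0]]
top caddy 0.97 [311.2, 174.4] 11920 [[604.0, -278.0, 101.0], [664.0, -54.0, 104.0], [722.0, 187.0, 139.0]]
top stand 0.88 [416.4, 257.
[... 708 characters left out ...]

{'clock': 1.5, 'qpos': array([ 1.07229129e+00,  1.04065257e-01,  9.72897046e-02,  1.56389071e+00,
       -4.85415979e-06,  1.35310605e+00]), 'dq': array([-0.00135381,  0.00095428, -0.00040202,  0.0002907 , -0.00121174,
       -0.00136006]), 'joint_efforts': array([ 5.56463856e-04, -5.56753457e+01,  5.03760302e+01,  9.74690593e-04,
       -3.54094755e-04, -3.85640064e-06]), 'position': array([166.28654941, 576.53238882, 218.8453698 ]), 'ee_rot': array([1.39946497e-01, 9.90159065e-01, 6.00567331e-05, 2.50666530e-05]), 'ft_force': array([0.09542473, 0.84516486, 0.05504323]), 'wrist_torque': array([-0.06188692, -0.0562726 ,  0.04420175]), 'grasp_force': 0.0, 'gripper_width': 1.0017430523373407}
```

```bash
cat > b.py <<'E'
from h import *
for n in ["scene","top"]:
    p=pickle.load(open(n+".pkl","rb"));C=cloud(p)
    # brush back: flat top ~149
    P=C.reshape(-1,3);ok=(P[:,0]>610)&(P[:,0]<715)&(P[:,1]>-150)&(P[:,1]<75)&(P[:,2]>142)&(P[:,2]<156)
    q=P[ok]; print(n,"brush top",len(q),np.percentile(q,[1,50,99],axis=0).round(1).tolist())
    for lo in range(-140,70,20):
        s=q[(q[:,1]>=lo)&(q[:,1]<lo+20)]
        if len(s): print(lo,len(s),s[:,0].min().round(),s[:,0].max().round(),s[:,2].mean().round(1))
    if len(q)>20: print(cv2.minAreaRect(q[:,:2].astype(np.float32)))
    ok=(P[:,0]>430)&(P[:,0]<560)&(P[:,1]>-400)&(P[:,1]<-200)&(P[:,2]>50)&(P[:,2]<110)
    q=P[ok]
    for i in range(6):
        c=np.median(q,0) if i==0 else q.mean(0)
        U,S,V=np.linalg.svd(q-q.mean(0),full_matrices=False);nn=V[2]*np.sign(V[2,2])
        d=(q-q.mean(0))@nn;q=q[np.abs(d)<max(2.5,2*d.std())]
    a=V[0]*np.sign(V[0,1]);b=np.cross(a,nn)
    m=q.mean(0);u=(q-m)@np.array([a,b]).T
    (cx,cy),sz,ang=cv2.minAreaRect(u.astype(np.float32))
    print("screen n",nn.round(3),"a",a.round(3),"ctr",(m+cx*a+cy*b).round(1),sz,ang,d.std(),len(q))
E
python3 b.py
```

```text
scene brush top 1425 [[640.8, -132.4, 142.7], [663.1, -17.9, 148.4], [689.8, 46.0, 151.6]]
-140 51 646.0 662.0 146.6
-120 62 648.0 665.0 146.4
-100 61 649.0 666.0 146.6
-80 130 638.0 682.0 148.1
-60 186 638.0 684.0 148.5
-40 203 640.0 687.0 148.5
-20 202 642.0 688.0 148.5
0 213 643.0 690.0 148.6
20 214 646.0 692.0 148.7
40 102 647.0 692.0 146.7
((661.637939453125, -46.95720672607422), (189.44662475585938, 46.62955856323242), 85.34417724609375)
screen n [-0.332  0.022  0.943] a [ 0.066  0.998 -0.   ] ctr [ 489.7 -304.    77.9] (160.29559326171875, 82.2552719116211) 0.17571431398391724 1.1329399297509632 979
top brush top 1766 [[635.4, -134.4, 142.6], [657.1, -23.7, 147.1], [685.8, 44.2, 150.4]]
-140 77 641.0 659.0 145.6
-120 77 645.0 660.0 145.8
-100 85 646.0 662.0 145.7
-80 182 633.0 678.0 147.1
-60 262 634.0 681.0 147.3
-40 243 636.0 683.0 147.3
-20 260 638.0 685.0 147.2
0 251 639.0 688.0 147.1
20 255 642.0 689.0 147.3
40 71 644.0 688.0 146.7
((657.8748168945312, -47.217567443847656), (186.97531127929688, 46.49197006225586), 84.2887954711914)
screen n [-0.33   0.018  0.944] a [0.06  0.998 0.002] ctr [ 485.6 -304.3   78. ] (81.17375946044922, 158.63275146484375) 89.64678192138672 1.192123620459175 2423
```

View pics/a.png

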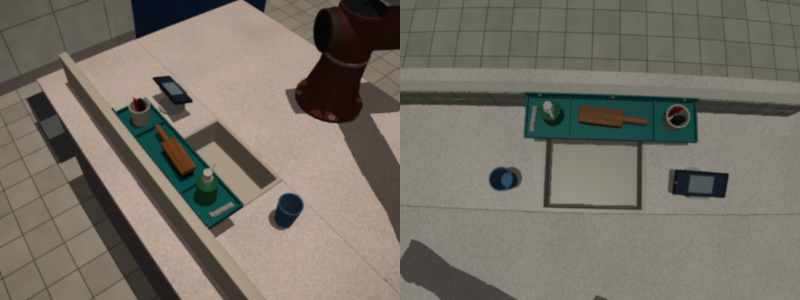

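View pics/b.png

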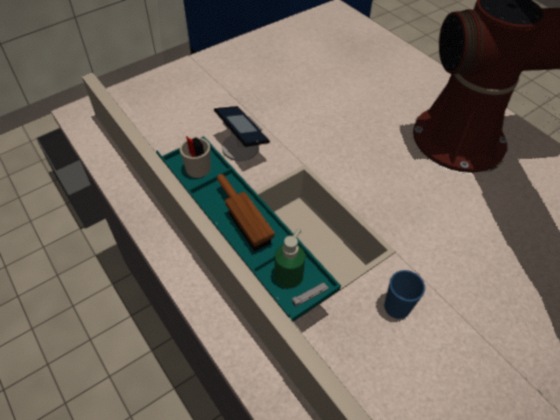

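```bash
cat >> h.py <<'E'
def down(yaw):  # tool pointing down, tool y at angle yaw
    y=np.array([np.cos(yaw),np.sin(yaw),0]);z=np.array([0,0,-1.]);return np.stack([np.cross(y,z),y,z],1)
def plan(p0,R0,wps):
    for p,Rm in wps:
        t=R.from_matrix(R0.T@Rm).as_rotvec()/(np.pi/4); s=R0.T@(np.array(p)-p0)/150
        t=t.round(3);s=s.round(3); print(t.tolist(),s.tolist())
        p0=p0+R0@s*150; R0=R0@R.from_rotvec(t*np.pi/4).as_matrix()
    print(p0.round(1),R0.round(3).tolist())
E
python3 - <<'E'
from h import *
s=r.get_state();R0=R.from_quat(s["ee_rot"]).as_matrix();p0=s["position"]
y0=np.arctan2(R0[1,1],R0[0,1]);y1=-0.09;pt=np.array([662.4,-17,270])
w=[]
for i in range(1,6):
    f=i/5;p=p0+(pt-p0)*f;p[2]=270;w.append((p,down(y0+(y1-y0)*f)))
w.append((np.array([662.4,-17,129]),down(y1)))
plan(p0,R0,w)
E
```

```text
[0.0, 0.0, 0.351] [-0.855, -0.577, -0.341]
[0.0, -0.0, 0.352] [-0.98, -0.323, -0.0]
[0.0, -0.0, 0.351] [-1.03, -0.043, -0.0]
[0.0, -0.0, 0.352] [-1.003, 0.24, -0.0]
[0.0, -0.0, 0.351] [-0.9, 0.504, -0.0]
[0.0, -0.0, 0.0] [-0.0, -0.0, 0.94]
[662.5 -16.9 129. ] [[0.09, 0.996, 0.0], [0.996, -0.09, 0.0], [0.0, 0.0, -1.0]]
```

Call:
play_rows(
  series=[
    [[0,0,0.035,-0.085,-0.058,-0.05,0.5],[0,0,0.07,-0.17,-0.116,-0.1,0.5],[0,0,0.105,-0.255,-0.174,-0.15,0.5],[0,0,0.14,-0.34,-0.232,-0.2,0.5],[0,0,0.175,-0.425,-0.29,-0.25,0.5],[0,0,0.21,-0.51,-0.348,-0.3,0.5],[0,0,0.245,-0.595,-0.406,-0.34,0.5],[0,0,0.28,-0.68,-0.464,-0.34,0.5],[0,0,0.315,-0.765,-0.522,-0.34,0.5],[0,0,0.35,-0.85,-0.58,-0.34,0.5]],
  ],
  newtons=60,
)

```text
clock: 2.75
position: [265.2, 456.7, 269.5]
ee_rot: [0.275, 0.961, -0.0, -0.0]
ft_force: [0.1, -0.5, -0.4]
gripper_width: 0.75
grasp_force: 0.0
```

Call:
play_rows(
  series=[
    [[0,0,0.035,-0.1,-0.032,0,0.5],[0,0,0.07,-0.2,-0.064,0,0.5],[0,0,0.105,-0.3,-0.096,0,0.5],[0,0,0.14,-0.4,-0.128,0,0.5],[0,0,0.175,-0.5,-0.16,0,0.5],[0,0,0.21,-0.6,-0.192,0,0.5],[0,0,0.245,-0.7,-0.224,0,0.5],[0,0,0.28,-0.8,-0.256,0,0.5],[0,0,0.315,-0.9,-0.288,0,0.5],[0,0,0.35,-1,-0.32,0,0.5]],
  ],
)

```text
clock: 4.0
position: [367.5, 336.9, 269.8]
ee_rot: [0.404, 0.915, 0.0, -0.0]
ft_force: [-0.3, 1.6, 0.2]
gripper_width: 0.75
grasp_force: 0.0
```

Call:
play_rows(
  series=[
    [[0,0,0.035,-0.1,-0.004,0,0.5],[0,0,0.07,-0.2,-0.008,0,0.5],[0,0,0.105,-0.3,-0.012,0,0.5],[0,0,0.14,-0.4,-0.016,0,0.5],[0,0,0.175,-0.5,-0.02,0,0.5],[0,0,0.21,-0.6,-0.024,0,0.5],[0,0,0.245,-0.7,-0.028,0,0.5],[0,0,0.28,-0.8,-0.032,0,0.5],[0,0,0.315,-0.9,-0.036,0,0.5],[0,0,0.35,-1,-0.04,0,0.5]],
  ],
)

```text
clock: 5.25
position: [464.2, 222.1, 269.8]
ee_rot: [0.526, 0.851, 0.0, 0.0]
ft_force: [-0.2, 0.2, 0.4]
gripper_width: 0.745
grasp_force: 0.0
```

Call:
play_rows(
  series=[
    [[0,0,0.035,-0.1,0.024,0,0.5],[0,0,0.07,-0.2,0.048,0,0.5],[0,0,0.105,-0.3,0.072,0,0.5],[0,0,0.14,-0.4,0.096,0,0.5],[0,0,0.175,-0.5,0.12,0,0.5],[0,0,0.21,-0.6,0.144,0,0.5],[0,0,0.245,-0.7,0.168,0,0.5],[0,0,0.28,-0.8,0.192,0,0.5],[0,0,0.315,-0.9,0.216,0,0.5],[0,0,0.35,-1,0.24,0,0.5]],
  ],
)

```text
clock: 6.5
position: [563.7, 104.2, 269.8]
ee_rot: [0.637, 0.771, 0.0, -0.0]
ft_force: [0.6, 0.4, 0.1]
gripper_width: 0.749
grasp_force: 0.0
```

```bash
python3 - <<'E'
from h import *
s=r.get_state();R0=R.from_quat(s["ee_rot"]).as_matrix();p0=s["position"];print(s["clock"],p0,s["qpos"])
plan(p0,R0,[(np.array([662.4,-17,270]),down(-.09))])
E
```

```text
6.5 [563.65839187 104.22345919 269.79376709] [-4.52974633e-02  4.01466307e-02  1.23481825e-01  1.65408650e+00
  1.27030586e-04  1.33687112e+00]
[0.0, -0.0, 0.355] [-0.917, 0.495, -0.001]
[662.4 -17.  269.9] [[0.09, 0.996, 0.0], [0.996, -0.09, 0.0], [0.0, 0.0, -1.0]]
```

Call:
play_rows(
  series=[
    [[0,0,0.04,-0.1,0.055,0,0.5],[0,0,0.08,-0.2,0.11,0,0.5],[0,0,0.12,-0.31,0.167,0,0.5],[0,0,0.16,-0.41,0.22,0,0.5],[0,0,0.2,-0.52,0.28,0,0.5],[0,0,0.24,-0.62,0.335,0,0.5],[0,0,0.28,-0.72,0.39,0,0.5],[0,0,0.32,-0.82,0.445,0,0.5],[0,0,0.355,-0.917,0.495,0,0.5],[0,0,0.355,-0.917,0.495,0,0.5]],
  ],
)

```text
clock: 7.75
position: [662.4, -17.1, 269.2]
ee_rot: [0.738, 0.675, -0.0, -0.0]
ft_force: [0.1, 0.9, -0.2]
gripper_width: 0.748
grasp_force: 0.0
```

```bash
python3 - <<'E'
from h import *
s=r.get_state();R0=R.from_quat(s["ee_rot"]).as_matrix();p0=s["position"];print(s["clock"],p0)
p=r.get_image("wrist");C=cloud(p);P=C.reshape(-1,3)
cv2.imwrite("pics/c.png",p["color"][...,::-1])
for k in ["brush","clipper","cup","bottle"]:
    S=r.silhouettes(k,p)
    if S: print(k,S[0]["conf"],np.nanpercentile(C[S[0]["mask"]],[1,50,99],axis=0).round(1).tolist())
ok=(P[:,0]>620)&(P[:,0]<705)&(P[:,1]>-150)&(P[:,1]<75)&(P[:,2]>141)&(P[:,2]<158)
q=P[ok];print(len(q),cv2.minAreaRect(q[:,:2].astype(np.float32)),np.median(q,0))
for lo in range(-140,70,20):
    t=q[(q[:,1]>=lo)&(q[:,1]<lo+20)]
    if len(t): print(lo,len(t),t[:,0].min().round(),t[:,0].max().round(),t[:,2].mean().round(1))
E
```

```text
7.75 [662.38908506 -17.10997202 269.18783738]
brush 0.76 [[638.1, -131.0, 143.6], [660.4, -17.4, 148.3], [687.5, 43.8, 150.1]]
cup 0.77 [[640.2, -203.5, 105.6], [661.9, -189.6, 120.2], [685.7, -185.6, 139.0]]
bottle 0.61 [[636.4, 90.5, 105.6], [664.6, 107.1, 180.8], [690.6, 132.4, 219.7]]
7498 ((659.4684448242188, -47.327476501464844), (184.8857421875, 46.146629333496094), 84.60823059082031) [660.32926225 -17.9866263  148.28824638]
-140 254 643.0 660.0 146.3
-120 302 645.0 662.0 146.4
-100 319 646.0 664.0 146.2
-80 700 635.0 681.0 147.9
-60 1002 635.0 683.0 148.3
-40 1059 638.0 684.0 148.3
-20 1129 639.0 687.0 148.3
0 1186 641.0 688.0 148.4
20 1240 644.0 691.0 148.5
40 307 646.0 690.0 147.6
```

View pics/c.png

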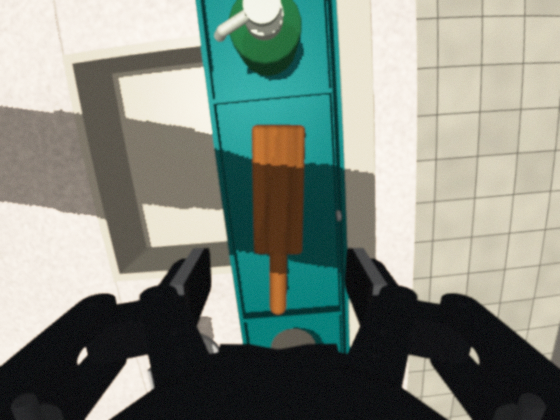

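Call:
play_rows(
  series=[
    [[0,0,0,0,0,0.12,0.5],[0,0,0,0,0,0.24,0.5],[0,0,0,0,0,0.36,0.5],[0,0,0,0,0,0.48,0.5],[0,0,0,0,0,0.6,0.5],[0,0,0,0,0,0.7,0.5],[0,0,0,0,0,0.8,0.5],[0,0,0,0,0,0.88,0.5],[0,0,0,0,0,0.94,0.5],[0,0,0,0,0,0.94,0.5]],
  ],
)

```text
clock: 9.25
position: [661.6, -16.0, 128.1]
ee_rot: [0.738, 0.675, -0.0, -0.0]
ft_force: [-0.2, -0.4, 0.9]
gripper_width: 0.748
grasp_force: 0.0
```

Call:
play_rows(
  series=[
    [[0,0,0,0,0,0,0.2],[0,0,0,0,0,0,0.1],[0,0,0,0,0,0,-0.2],[0,0,0,0,0,0,-1],[0,0,0,0,0,0,-1],[0,0,0,0,0,0,-1],[0,0,0,0,0,0,-1],[0,0,0,0,0,0,-1],[0,0,0,0,0,0,-1],[0,0,0,0,0,0,-1]],
  ],
)

```text
clock: 10.5
position: [662.5, -16.1, 130.0]
ee_rot: [0.738, 0.675, 0.001, 0.001]
ft_force: [-0.0, 0.4, 6.0]
gripper_width: 0.513
grasp_force: 61.6
```

Call:
play_rows(
  series=[
    [[0,0,0,0,0,-0.04,-1],[0,0,0,0,0,-0.1,-1],[0,0,0,0,0,-0.2,-1],[0,0,0,0,0,-0.32,-1],[0,0,0,0,0,-0.44,-1],[0,0,0,0,0,-0.56,-1],[0,0,0,0,0,-0.68,-1],[0,0,0,0,0,-0.8,-1],[0,0,0,0,0,-0.9,-1],[0,0,0,0,0,-0.95,-1]],
  ],
)

```text
clock: 11.75
position: [662.3, -16.1, 273.0]
ee_rot: [0.738, 0.675, 0.0, 0.001]
ft_force: [-0.1, -0.8, -1.5]
gripper_width: 0.51
grasp_force: 61.1
```

```bash
cat > t.py <<'E'
from h import *
n=np.array([-.331,.020,.943]);n/=np.linalg.norm(n);a=np.array([.063,.998,0]);a-=n*(a@n);a/=np.linalg.norm(a)
scr=np.array([487.6,-304.2,78.0]);RB=np.stack([a,np.cross(-n,a),-n],1) # tool frame goal: x=a, z=-n
E
python3 - <<'E'
from t import *
s=r.get_state();R0=R.from_quat(s["ee_rot"]).as_matrix();p0=s["position"];print(s["clock"],p0)
tcp=scr+100*n-RB@np.array([3.4,0,25]); pre=tcp+50*n;print(tcp,pre)
rel=R.from_matrix(R0.T@RB).as_rotvec()
plan(p0,R0,[(p0+(pre-p0)*f,R0@R.from_rotvec(rel*f).as_matrix()) for f in(.5,1)]+[(tcp,RB)])
p=r.get_image("scene");cv2.imwrite("pics/d.png",p["color"][...,::-1])
E
```

```text
11.75 [662.2832241  -16.10852976 272.95347692]
[ 445.99545    -305.09231985  195.91872279] [ 429.43890887 -304.09192462  243.08735808]
[-0.214, 0.003, -0.016] [-1.025, -0.688, 0.099]
[-0.215, 0.004, -0.016] [-1.016, -0.708, -0.022]
[0.0, -0.0, -0.0] [0.0, -0.0, 0.333]
[ 446.  -305.1  196. ] [[0.063, 0.941, 0.331], [0.998, -0.06, -0.02], [0.001, 0.332, -0.943]]
```

View pics/d.png

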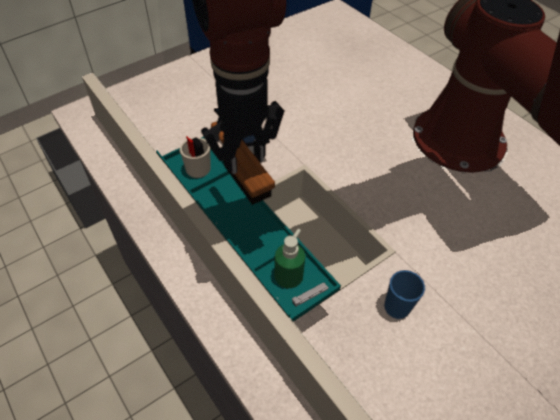

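Call:
play_rows(
  series=[
    [[-0.022,0,-0.002,-0.1,-0.068,0,-1],[-0.044,0,-0.004,-0.2,-0.136,0,-1],[-0.066,0,-0.005,-0.3,-0.204,0,-1],[-0.088,0,-0.006,-0.4,-0.272,0.01,-1],[-0.11,0,-0.008,-0.5,-0.34,0.02,-1],[-0.132,0,-0.01,-0.6,-0.408,0.04,-1],[-0.154,0,-0.012,-0.7,-0.476,0.06,-1],[-0.176,0,-0.013,-0.8,-0.544,0.08,-1],[-0.196,0,-0.015,-0.9,-0.612,0.09,-1],[-0.214,0.003,-0.016,-1,-0.688,0.1,-1]],
  ],
)

```text
clock: 13.05
position: [545.3, -156.6, 255.9]
ee_rot: [0.731, 0.677, 0.058, 0.061]
ft_force: [-0.2, -0.5, -0.3]
gripper_width: 0.512
grasp_force: 61.2
```

Call:
play_rows(
  series=[
    [[-0.022,0,-0.002,-0.11,-0.08,0,-1],[-0.044,0,-0.004,-0.22,-0.16,0,-1],[-0.066,0,-0.005,-0.33,-0.24,0,-1],[-0.088,0,-0.006,-0.44,-0.32,0,-1],[-0.11,0,-0.008,-0.55,-0.4,-0.01,-1],[-0.14,0,-0.01,-0.66,-0.48,-0.01,-1],[-0.165,0,-0.012,-0.77,-0.56,-0.02,-1],[-0.19,0,-0.013,-0.87,-0.63,-0.02,-1],[-0.215,0.004,-0.016,-0.95,-0.68,-0.02,-1],[-0.215,0.004,-0.016,-1,-0.708,-0.02,-1]],
  ],
)

```text
clock: 14.3
position: [429.0, -298.3, 240.9]
ee_rot: [0.719, 0.674, 0.115, 0.122]
ft_force: [-0.3, -0.7, -1.3]
gripper_width: 0.511
grasp_force: 61.3
```

```bash
cat > m.py <<'E'
from t import *
import sys
s=r.get_state();R0=R.from_quat(s["ee_rot"]).as_matrix();p0=s["position"];print(s["clock"],p0,s["gripper_width"],s["grasp_force"])
for nm in ["scene","top","wrist"]:
    p=r.get_image(nm);C=cloud(p);pickle.dump(p,open(nm+"2.pkl","wb"));cv2.imwrite("pics/%s%s.png"%(nm,sys.argv[1]),p["color"][...,::-1])
    S=r.silhouettes("brush",p);
    for k in ("brush","screen"): 
        T=r.tip_of(k,p);print(nm,k,[(t["location"],round(t["conf"],2)) for t in T[:1]])
    print("expected px", proj(p,[p0+R0@[3.4,0,25],scr]).round(1).tolist())
    if S:
        q=C[S[0]["mask"]];q=q[~np.isnan(q[:,0])];L=(q-p0)@R0
        print(nm,S[0]["conf"],len(q),"tool-frame",np.percentile(L,[2,10,50,90,98],axis=0).round(1).tolist())
        for lo in range(-130,80,15):
            t=L[(L[:,0]>=lo)&(L[:,0]<lo+15)]
            if len(t)>5: print(lo,len(t),np.percentile(t[:,1],[5,95]).round(1),np.percentile(t[:,2],[5,50,95]).round(1))
E
python3 m.py 1
```

```text
14.3 [ 428.96244494 -298.30366012  240.89043397] 0.510942960785408 61.25816345214844
scene brush [([259.4, 69.5], 0.66)]
scene screen [([242.5, 119.8], 0.6)]
expected px [[260.6, 70.8], [242.6, 123.5]]
scene 0.63 1177 tool-frame [[-207.6, -192.9, -18.7], [-70.4, -11.0, -17.4], [17.5, 17.3, -8.0], [58.2, 24.1, 20.9], [63.0, 26.5, 153.6]]
-130 9 [-0.8  9.3] [-15.3 -11.5  -5.2]
-115 28 [-0.7  9.9] [-16.4 -12.7  -3.9]
-100 30 [-1.   9.8] [-16.6 -13.   -6.4]
-85 27 [1.4 9.1] [-16.9 -13.1  -7. ]
-70 19 [-1.2 10.3] [-18.1 -16.7 -12.5]
-55 68 [ 8.3 24.6] [-18.2  -8.2  22.5]
-40 87 [-2.2 23.7] [-18.3  -1.4  24.7]
-25 79 [-15.6  23.7] [-18.3   0.7  25.2]
-10 106 [-14.6  33.7] [-19.5  -7.1  23.2]
5 134 [-12.4  26.5] [-18.6 -11.2  23.2]
20 132 [-12.4  25.5] [-18.  -12.2  22.4]
35 137 [-12.2  25.5] [-17.4 -12.2  22.2]
50 292 [-15.9  24.7] [-17.2  -2.7  22.8]
top brush [([446.6, 285.5], 0.9)]
top screen [([421.0, 256.4], 0.73)]
expected px [[444.7, 284.8], [420.3, 258.1]]
top 0.56 1716 tool-frame [[-114.6, -20.8, -20.1], [-88.2, -16.1, -19.3], [24.1, 2.4, -17.4], [57.9, 19.8, -5.2], [62.6, 23.1, 2
[... 319 characters left out ...]
8.3]
20 287 [-17.7  22.9] [-19.7 -17.8  14.9]
35 288 [-17.6  23. ] [-19.7 -17.8  16.5]
50 361 [-18.6  22.6] [-19.5 -16.3  21.5]
wrist brush [([277.1, 232.4], 0.91)]
wrist screen []
expected px [[275.7, 229.2], [278.2, 187.4]]
wrist 0.69 20396 tool-frame [[-41.7, -20.0, -19.8], [-30.5, -16.2, -19.3], [17.4, 1.3, -18.5], [54.2, 19.0, -17.5], [60.9, 22.7, -15.6]]
-55 629 [-19.2  20.9] [-19.4 -18.4 -17. ]
-40 2223 [-19.   21.3] [-19.4 -18.5 -17.2]
-25 2414 [-18.6  21.2] [-19.5 -18.5 -17.4]
-10 2554 [-18.   20.6] [-19.5 -18.5 -17.5]
5 2876 [-18.4  21.2] [-19.5 -18.5 -17.3]
20 3161 [-18.6  21.4] [-19.5 -18.5 -17.2]
35 3459 [-18.6  21.5] [-19.6 -18.5 -17.2]
50 3061 [-18.2  21.2] [-19.6 -18.3 -15.1]
```

```bash
python3 - <<'E'
from t import *
for nm in ["scene","top"]:
    p=pickle.load(open(nm+".pkl","rb"));C=cloud(p)
    try: print(nm,[(t["location"],t["conf"]) for t in r.tip_of("screen",p)[:2]],proj(p,[scr]))
    except Exception as e: print(e)
    P=C.reshape(-1,3);L=(P-scr)@np.stack([np.cross(a,n),a,n],1)
    ok=(abs(L[:,0])<28)&(abs(L[:,1])<65)&(abs(L[:,2])<12);q=P[ok];q0=q
    for i in range(5):
        m=q.mean(0);V=np.linalg.svd(q-m)[2];nn=V[2]*np.sign(V[2,2]);d=(q0-m)@nn;q=q0[abs(d)<2]
    print("n",nn.round(4),"tilt",np.degrees(np.arccos(nn[2])).round(2),"rms",((q-m)@nn).std(),len(q),"offset of scr along nn",(scr-m)@nn)
    # occupancy on plane
    aa=a-nn*(a@nn);aa/=np.linalg.norm(aa);xx=np.cross(aa,nn)
    D=P-scr;k=abs((P-m)@nn)<3.5
    u=D[k]@xx;v=D[k]@aa
    s=(abs(v)<60)&(abs(u)<60);print("short edges per strip",[(lo,u[s&(v>=lo)&(v<lo+20)].min().round(1),u[s&(v>=lo)&(v<lo+20)].max().round(1)) for lo in range(-60,60,20)])
    s=(abs(u)<25)&(abs(v)<110);print("long edges",[(lo,v[s&(u>=lo)&(u<lo+10)].min().round(1),v[s&(u>=lo)&(u<lo+10)].max().round(1)) for lo in range(-25,25,10)])
    c=proj(p,[scr])[0].astype(int);h=32 if nm=="scene" else 36
    cr=p["color"][c[1]-h:c[1]+h,c[0]-48:c[0]+48]
    cv2.imwrite(f"pics/s_{nm}.png",cv2.resize(cr,None,fx=8,fy=8,interpolation=cv2.INTER_CUBIC)[...,::-1]);print(c)
a1=cv2.imread("pics/s_scene.png");b1=cv2.imread("pics/s_top.png")
cv2.imwrite("pics/s.png",cv2.resize(cv2.convertScaleAbs(np.vstack([a1,b1]),alpha=2.2),(400*96*8//768*1,int(400*(a1.shape[0]+b1.shape[0])/768))))
E
```

```text
only the last four pictures can be asked about
n [-0.3277  0.0197  0.9446] tilt 19.17 rms 0.9343633597204234 539 offset of scr along nn 0.6678698542463675
short edges per strip [(-60, np.float64(-27.5), np.float64(42.8)), (-40, np.float64(-38.9), np.float64(40.7)), (-20, np.float64(-39.5), np.float64(44.4)), (0, np.float64(-39.1), np.float64(41.4)), (20, np.float64(-38.5), np.float64(41.9)), (40, np.float64(-33.5), np.float64(43.2))]
long edges [(-25, np.float64(-79.7), np.float64(79.8)), (-15, np.float64(-74.9), np.float64(78.8)), (-5, np.float64(-76.4), np.float64(80.4)), (5, np.float64(-77.4), np.float64(80.5)), (15, np.float64(-78.7), np.float64(80.1))]
[242 123]
only the last four pictures can be asked about
n [-0.3299  0.0198  0.9438] tilt 19.3 rms 1.0049449361761462 1326 offset of scr along nn -0.9679936679066755
short edges per strip [(-60, np.float64(-33.8), np.float64(38.5)), (-40, np.float64(-41.7), np.float64(38.7)), (-20, np.float64(-41.7), np.float64(38.2)), (0, np.float64(-42.6), np.float64(38.4)), (20, np.float64(-42.6), np.float64(38.3)), (40, np.float64(-36.2), np.float64(38.4))]
long edges [(-25, np.float64(-79.8), np.float64(77.4)), (-15, np.float64(-79.4), np.float64(79.0)), (-5, np.float64(-79.1), np.float64(78.0)), (5, np.float64(-79.2), np.float64(78.0)), (15, np.float64(-79.4), np.float64(79.3))]
[420 258]
```

View pics/s.png

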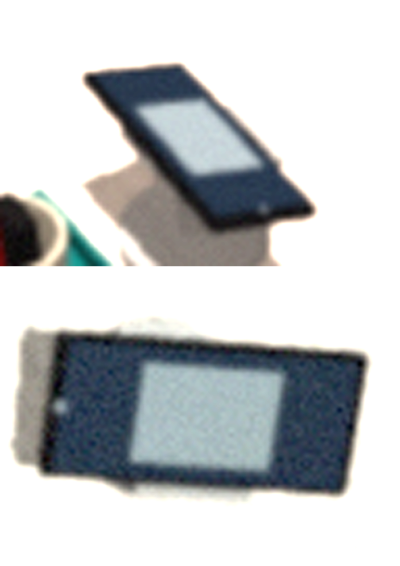

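```bash
sed -i 's/scr=np.array(\[.*78.0\])/scr=np.array([489.5,-303.8,78.7])/' t.py; cat > f.py <<'E'
from t import *
s=r.get_state();R0=R.from_quat(s["ee_rot"]).as_matrix();p0=s["position"]
plan(p0,R0,[(scr+100*n-RB@np.array([3.2,0,25.6]),RB)])
b=p0+R0@[3.2,0,25.6]-scr;print(s["clock"],"off screen frame",b@np.stack([np.cross(a,n),a,n],1),s["qpos"],s["grasp_force"])
E
python3 f.py
```

```text
[-0.001, -0.001, 0.0] [-0.038, 0.018, 0.318]
[ 447.7 -304.5  197.2] [[0.063, 0.942, 0.331], [0.998, -0.059, -0.02], [0.001, 0.331, -0.943]]
14.9 off screen frame [ -2.65205747   5.6717593  147.67853486] [-1.03146089 -0.48096362 -0.41762191  1.4393467   0.27678248  0.62912612] 61.25967621803284
```

Call:
play_rows(
  series=[
    [[0,0,0,-0.005,0.002,0.04,-1],[0,0,0,-0.01,0.004,0.09,-1],[0,0,0,-0.015,0.007,0.14,-1],[0,0,0,-0.02,0.01,0.19,-1],[0,0,0,-0.025,0.013,0.24,-1],[0,0,0,-0.03,0.016,0.28,-1],[0,0,0,-0.035,0.018,0.3,-1],[0,0,0,-0.038,0.018,0.318,-1],[0,0,0,-0.038,0.018,0.318,-1],[0,0,0,-0.038,0.018,0.318,-1]],
  ],
)

```text
clock: 16.15
position: [447.6, -304.8, 197.4]
ee_rot: [0.719, 0.675, 0.115, 0.122]
ft_force: [-1.1, -0.0, -1.2]
gripper_width: 0.513
grasp_force: 61.3
```

```bash
python3 f.py; python3 m.py 2 | grep -v '^-\?[0-9]* [0-9]* \['; python3 -c "
import cv2,numpy as np
cv2.imwrite('pics/e.png',cv2.convertScaleAbs(np.hstack([cv2.resize(cv2.imread('pics/scene2.png')[20:220,140:340],(400,400)),cv2.resize(cv2.imread('pics/top2.png')[180:330,340:490],(400,400))]),alpha=2))"
```

```text
[-0.001, -0.0, -0.0] [0.002, 0.0, 0.001]
[ 447.7 -304.5  197.2] [[0.063, 0.942, 0.331], [0.998, -0.06, -0.02], [0.001, 0.332, -0.943]]
16.15 off screen frame [-5.28915492e-02 -3.02038787e-01  1.00189007e+02] [-1.00458709 -0.43922354 -0.46764972  1.33977363  0.27137913  0.65690371] 61.26363158226013
16.15 [ 447.60136267 -304.78054556  197.35321407] 0.5126770711599421 61.26363158226013
scene brush [([251.8, 88.3], 0.81)]
scene screen [([241.9, 123.3], 0.63)]
expected px [[252.7, 87.8], [242.0, 123.6]]
scene 0.64 1138 tool-frame [[-160.9, -157.3, -19.1], [-83.6, -13.2, -17.9], [18.3, 15.1, -7.7], [58.2, 23.6, 22.5], [62.5, 25.6, 155.9]]
top brush [([438.5, 273.4], 0.56)]
top screen [([421.0, 256.4], 0.97)]
expected px [[438.1, 273.8], [420.3, 257.1]]
top 0.61 1581 tool-frame [[-118.4, -22.5, -20.6], [-92.6, -17.2, -19.2], [21.1, 1.1, -17.2], [56.5, 18.8, 10.3], [62.4, 22.4, 125.2]]
wrist brush [([275.7, 233.8], 0.89)]
wrist screen []
expected px [[277.6, 228.1], [277.8, 191.1]]
wrist 0.68 20426 tool-frame [[-42.5, -21.1, -19.5], [-31.2, -17.3, -19.0], [16.6, 0.2, -18.2], [53.5, 17.8, -17.2], [60.1, 21.6, -15.2]]
```

View pics/e.png

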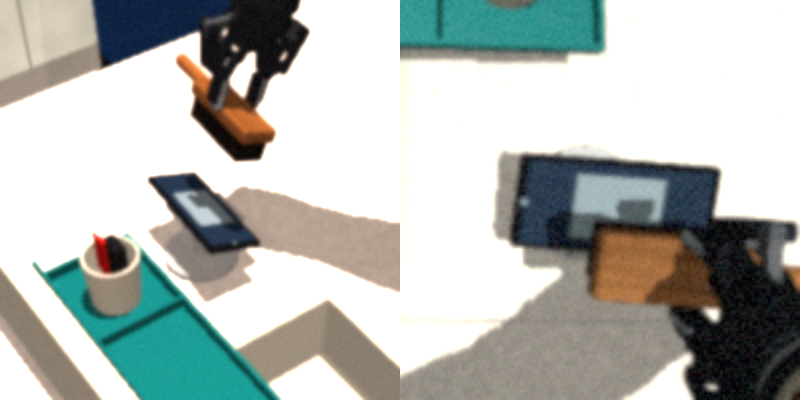

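The crops show the brush in the air over the phone. Its bristles face the screen and it lies parallel along the phone, and the measured offset is about 100 mm with under 1 mm of sideways error.

```bash
python3 -c "
from station import r
print(r.get_state()['dq'].round(3)); print(r.sign_off())"
```

```text
[-0.001 -0.002  0.    -0.     0.     0.002]
the job is handed in; nothing more can be done
None
```

The job is handed in at about 16 s: the brush is held still, bristles facing the phone, parallel to and along the screen; by my measurements the bristle tips are 100 mm off its middle (camera readings are good to a few mm), nothing else was touched as far as the pictures show, and I have not seen the judge's result.

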